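Swap three miniature masks back to their own drying boards

TASK

The three miniature masks lie on each other's drying boards. Move each one to the board that carries its own wooden mould (beak, cat ears, plain round), and leave it flat, face up, centred on the felt pad and in line with the board; park a mask on the bare board on the way as needed, but never lay or drop one on the bench itself, which is sticky with varnish. Leave the jar, the tin and the bottle where they stand.

Things in the scene. Friction and masses are not known exactly. Their poses are not given: they have to be found in the camera images.
- mask_beak: Miniature mask with one long beak. Face 62 (x) x 46 (y) mm, sides upright to 16 mm, domed above; beak runs past the chin to x = -65, ridge 33 mm high. Origin: underside, below mid-face; z up out of the face, x chin to brow, y across. White papier-mache, dark eyes, rigid, loose, 35-65 g; lies face up on a felt pad. Grip from above at the origin across y: 46 mm, flat sides.
- mask_cat: Miniature cat mask. Face 62 (x) x 46 (y) mm, sides upright to 16 mm, domed to 26 (nose 30); two pointed ears past the brow to x = +52, y = +-26. Origin: underside, below mid-face; z up out of the face, x chin to brow, y across. White papier-mache, dark eyes, rigid, loose, 35-65 g; lies face up on a felt pad. Grip from above at the origin across y: 46 mm, flat sides.
- mask_moon: Miniature moon mask: round face 56 mm across, no beak, no ears, sides upright to 16 mm, domed to 26, ball nose to 33. Origin: underside, below mid-face; z up out of the face, x chin to brow, y across. White papier-mache, dark eyes, rigid, loose, 35-65 g; lies face up on a felt pad. Grip from above at the origin across y: 56 mm, round.
- board_beak: Fixed plywood board, 100 mm wide (y), 12 thick; grey felt pad 100 (x) x 80 mm, its top 14 mm above the bench. Origin: at bench height under the pad's middle; x along the board, z up. Spans x -75 to +190; at x = +130 it carries the fixed dark wooden mould of the beak mask (a long-beaked face, mask-sized, top 46 mm up). The beak mask belongs on this pad; another starts there.
- board_cat: Fixed plywood board, 100 mm wide (y), 12 thick; grey felt pad 100 (x) x 80 mm, its top 14 mm above the bench. Origin: at bench height under the pad's middle; x along the board, z up. Spans x -75 to +190; at x = +130 it carries the fixed dark wooden mould of the cat mask (a face with two pointed ears, mask-sized, top 46 mm up). The cat mask belongs on this pad; another starts there.
- board_moon: Fixed plywood board, 100 mm wide (y), 12 thick; grey felt pad 100 (x) x 80 mm, its top 14 mm above the bench. Origin: at bench height under the pad's middle; x along the board, z up. Spans x -75 to +190; at x = +130 it carries the fixed dark wooden mould of the moon mask (a plain round face, mask-sized, top 46 mm up). The moon mask belongs on this pad; another starts there.
- board_bare: Fixed plywood board, 100 mm wide (y), 12 thick; grey felt pad 100 (x) x 80 mm, its top 14 mm above the bench. Origin: at bench height under the pad's middle; x along the board, z up. The bare parking board: no mould, shorter (x -75 to +75), empty at the start.
- jar: Bystander: glass jar with brass cap, 60 mm across, 75 mm high, loose; origin under its centre. Leave it alone.
- tin: Bystander: low round aluminium tin, 72 mm across, 45 mm high, loose; origin under its centre. Leave it alone.
- bottle: Bystander: amber bottle with black cap, 52 mm across, 130 mm high, loose; origin under its centre. Leave it alone.

How it is judged:
At the end, for the whole second after the job is handed in: Each mask lies at rest and flat (tilt under 0.12 rad, face up) on the felt pad of the board with its own mould: its origin within 14 mm horizontally of the pad's middle and 10 to 19 mm above the bench, its x axis within 0.26 rad of the board's x axis, either way round (horizontal distance between mask_beak and board_beak below 0.014 m and height (world z) of mask_beak between 0.01 and 0.019 m and angle between each of mask_beak, mask_cat, mask_moon's own z axis and vertical below 0.12 rad and angle between the x axis of mask_beak and the x axis of board_beak, either way round below 0.26 rad and linear speed of each of mask_beak, mask_cat, mask_moon below 0.02 m/s and angular speed of each of mask_beak, mask_cat, mask_moon below 0.2 rad/s and horizontal distance between mask_cat and board_cat below 0.014 m and height (world z) of mask_cat between 0.01 and 0.019 m and angle between the x axis of mask_cat and the x axis of board_cat, either way round below 0.26 rad and horizontal distance between mask_moon and board_moon below 0.014 m and height (world z) of mask_moon between 0.01 and 0.019 m and angle between the x axis of mask_moon and the x axis of board_moon, either way round below 0.26 rad); the robot touches nothing.
It fails at once if a mask is laid or dropped on the bench (its origin lower than 7 mm above it) (height (world z) of any of mask_beak, mask_cat, mask_moon below 0.007 m).
It fails at once if the jar, the tin or the bottle is moved more than 20 mm (distance of any of jar, tin, bottle from where it was at the start of the episode above 0.02 m).
It also fails if it takes over 112 s, if anything falls off the work surface, if the arm or the gripper's body presses on something with over 40 N, if the wrist force passes 120 N, or if a joint passes its speed limit or range.

ROBOT

A 6-joint arm with a two-finger parallel gripper is mounted at the origin on the work surface. World frame = base frame: x ahead of the robot, y to its left, z up, the work surface at z = 0. Lengths are in m, angles in rad, forces in N, time in s.
With the tool pointing down it reaches from about 0.25 to 0.775 m from the base axis. Payload 4 kg.
Tool frame: the origin (TCP) lies midway between the tips of the shut fingers; the grasp point (between the pads) lies 19 mm behind it; z points along the fingers, y is the line along which they close (so a half turn about z gives the same grasp; the last joint's range is limited). The gripper opens to 94 mm and grips with 3 to 60 N. Pads are 16 mm wide; open, the fingers measure 119 mm over their backs; the gripper's body (75 mm by 177 mm) begins 78 mm behind the grasp point.
Start: joints at [-0.103, 0.087, 1.371, -0, 1.684, -0.103], TCP at [0.55, -0, 0.206] pointing down, gripper open.
Joint ranges: [-3.1, 3.1], [-0.76, 2.03], [0.27, 2.55], [-1.08, 4.22], [0.17, 2.65], [-2.57, 2.57]. Speed limits (rad/s): [2.79, 2.79, 3.14, 3.14, 3.14, 3.14].

INTERFACE

Orientations are given as [roll, pitch, yaw] about the fixed x, y, z axes, in that order (R = Rz(yaw) Ry(pitch) Rx(roll)).
In Python, from bench import robot gives the robot as it stands.
- The arm moves only by the tool servo_tool, never from a script. Its argument "moves" is a list of rows, each a list of 5 numbers: the shift along the tool's x, y, z in units of 25 mm (1.0 is 25 mm), then the turn about the tool's z in units of 6 degrees (1.0 is 6 degrees), then the closure, from 0 (fully open) to 1 (shut). In form: [[dx, dy, dz, yaw, gripper], ...]. A call has 1 to 10 rows; each row is the pose to reach, as a shift and turn from the pose commanded when the call began, along the tool's axes at that moment; what a row does not reach only later rows make up. A row lasts 1/12 s, in which the tool goes at most 41.7 mm and 7.16 degrees, less where a joint would pass 70% of its speed; a pose out of reach is approached as far as the arm can. A call with a gripper value outside its range is refused whole. The fingers move at their own pace and stop on an object; the grip force is fixed at half the most. Time passes only in rows, so rows that repeat a pose let the fingers close. It gives the time, the measured TCP pose, the force, the opening and the grip force at its end, in the units of the state.
- robot.get_obs(): the state, without advancing time (a new reading comes with each control period).
- robot.snapshot(name): name is "scene" or "side" or "wrist"; returns a dict with "image" (384x512x3 uint8, blue, green, red), "fx", "fy", "cx", "cy" (pixels), "eye" and "orientation" of the camera in the world; the wrist camera has in their place "T_tool_cam" (4x4, takes a point from camera to tool coordinates, whose origin is the TCP and whose axes are the flange's). Camera axes: x right, y down, z forward; pixel columns grow to the right and rows downward; lengths in m; the calibration is good to about 2 mm. A picture is of the moment at which its call begins: read the wrist's pose just before it. There is no depth.
- robot.close_job(): hands the job in; it is judged then, once.
The state is a dict: "time": time; "joint_positions": joint angles; "qvel": joint speeds; "joint_torque": joint torques, N m; "tool_pos": TCP position; "ee_rot": TCP orientation; "wrist_force": force on the tool from outside, world axes, zero at the start; "wrist_torque": the same for the moment, N m; "width": finger opening in m; "finger_force": force on a finger pad.
Only numpy, scipy, OpenCV 4.12 (cv2) and the standard library are available. Lean on these libraries where they do the work, as an engineer would, in place of code of your own. Each camera call takes 0.05 s, during which the arm holds its last target. There are 200 camera calls.

## Working session

There is one attempt and no reset: what is moved stays moved. The work goes in short steps, Python scripts to look and compute and a tool call to move; the robot and the scene stay as the last step left them, time stands still between calls to the robot, and variables do not carry over. Pictures are saved under pics/ and viewed, at most 14 in all, crops included, and the job is handed in when it is done.

Besides the shell and the picture viewer there is one more tool, called after "Call:" as name(argument=value, ...), one argument or row to a line, values as JSON. servo_tool: Moves the arm, as the interface text tells. Its arguments: {"type":"object","properties":{"moves":{"type":"array"}},"required":["moves"]}

```bash
mkdir -p pics; ls; python3 - <<'E'
from bench import robot
import cv2
o=robot.get_obs();print(o['tool_pos'],o['ee_rot'],o['time'])
for n in("scene","side"):
    s=robot.snapshot(n);cv2.imwrite(f"pics/{n}0.png",s['image']);print({k:v for k,v in s.items() if k!='image'})
E
```

```text
pics
[5.49435750e-01 5.27988528e-05 2.04299572e-01] [-3.13939113e+00 -2.33339087e-04  1.57075954e+00] 0.0
{'fx': 420.8237772269165, 'fy': 420.8237772269165, 'cx': 261.71191198844343, 'cy': 193.4491751959393, 'eye': array([0.97891368, 0.50113398, 1.14224097]), 'orientation': array([-2.59581935,  0.01545037,  2.24729311])}
{'fx': 421.08327286817536, 'fy': 421.08327286817536, 'cx': 249.98013453116505, 'cy': 190.28196336366463, 'eye': array([ 0.12845422, -1.07303445,  0.72970253]), 'orientation': array([-2.06678168, -0.02061169, -0.27943117])}
```

View pics/scene0.png

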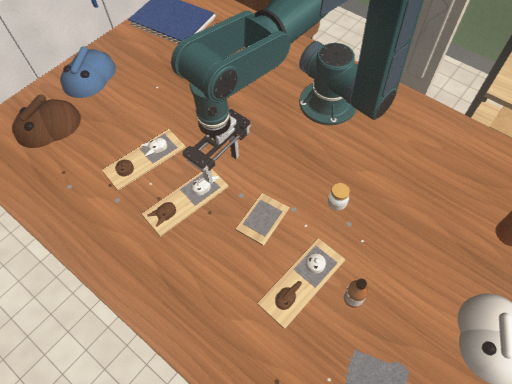

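View pics/side0.png

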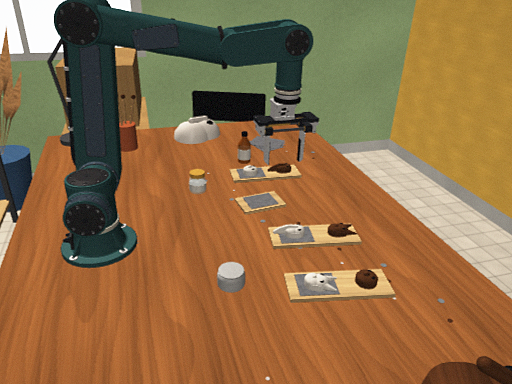

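The scene view shows the moon-mould board at about (145,160), the cat-mould board at (185,202) and the beak-mould board at (302,282). The bare board is at (263,218). Next I'll measure the boards and enlarge the masks.

```bash
cat > h.py <<'E'
import numpy as np, cv2
from scipy.spatial.transform import Rotation as R
from bench import robot
def cam(s,obs=None):
    K=np.array([[s['fx'],0,s['cx']],[0,s['fy'],s['cy']],[0,0,1]])
    if 'eye' in s: return K,R.from_euler('xyz',s['orientation']).as_matrix(),np.array(s['eye'])
    T=np.eye(4);T[:3,:3]=R.from_euler('xyz',obs['ee_rot']).as_matrix();T[:3,3]=obs['tool_pos']
    T=T@np.array(s['T_tool_cam']);return K,T[:3,:3],T[:3,3]
def plane(c,uv,z):
    K,Rm,e=c;uv=np.atleast_2d(np.asarray(uv,float))
    d=np.c_[uv,np.ones(len(uv))]@np.linalg.inv(K).T@Rm.T
    return (e+d*((z-e[2])/d[:,2])[:,None])[:,:2]
def blobs(c,mask,z,amin):
    out=[]
    for k in cv2.findContours(mask,cv2.RETR_EXTERNAL,cv2.CHAIN_APPROX_NONE)[0]:
        if cv2.contourArea(k)<amin: continue
        p=plane(c,k[:,0,:],z)
        (x,y),(w,h),a=cv2.minAreaRect((p*1000).astype(np.float32))
        if w<h: w,h,a=h,w,a+90
        out.append((k[:,0].mean(0).round(),round(x,1),round(y,1),round(w,1),round(h,1),round((a+90)%180-90,1)))
    return out
E
cat > m0.py <<'E'
from h import *
crops=[]
for n,(x,y,w,h) in (("scene",(95,125,260,205)),("side",(200,150,200,160))):
    s=robot.snapshot(n);im=s['image'];c=cam(s)
    hsv=cv2.cvtColor(im,cv2.COLOR_BGR2HSV)
    H,S,V=cv2.split(hsv)
    ply=((H>12)&(H<28)&(S>40)&(S<135)&(V>150)).astype(np.uint8)*255
    gray=((S<45)&(V>60)&(V<170)).astype(np.uint8)*255
    k=np.ones((3,3),np.uint8)
    print(n,'ply',*blobs(c,cv2.morphologyEx(ply,cv2.MORPH_CLOSE,k),.012,150),sep='\n')
    cv2.imwrite(f'pics/{n}ply.png',ply)
    cv2.imwrite(f'pics/{n}c.png',cv2.resize(im[y:y+h,x:x+w],None,fx=3,fy=3,interpolation=cv2.INTER_CUBIC)[:600,:800])
E
python3 m0.py
```

```text
scene
ply
(array([136., 320.]), 962.9, 40.9, 434.3, 65.9, 89.8)
(array([302., 284.]), 605.4, 330.3, 278.6, 135.0, -5.6)
(array([ 53., 239.]), 960.2, -342.2, 283.2, 70.2, 89.8)
(array([263., 219.]), 522.0, 113.5, 158.9, 130.0, 9.9)
(array([173., 178.]), 599.0, -203.0, 405.2, 292.8, 84.6)
(array([467., 117.]), -248.7, 410.0, 310.8, 180.8, -68.2)
(array([504.,  80.]), -504.2, 430.5, 279.3, 83.1, 21.8)
side
ply
(array([341., 284.]), 588.3, -340.2, 266.9, 108.6, -10.1)
(array([310., 235.]), 619.7, -108.2, 266.8, 110.0, -9.6)
(array([  4., 232.]), -264.8, 144.6, 392.7, 43.3, -78.6)
(array([259., 203.]), 520.0, 110.7, 151.1, 113.3, 6.5)
(array([264., 174.]), 606.2, 333.9, 267.5, 108.9, -4.1)
(array([440., 213.]), 1094.4, -36.1, 919.5, 227.4, 89.9)
```

View pics/scenec.png

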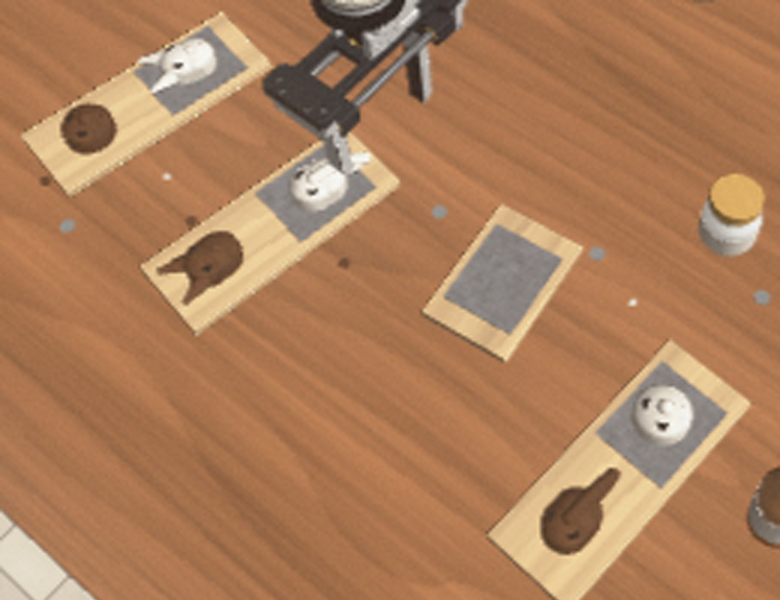

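View pics/sidec.png

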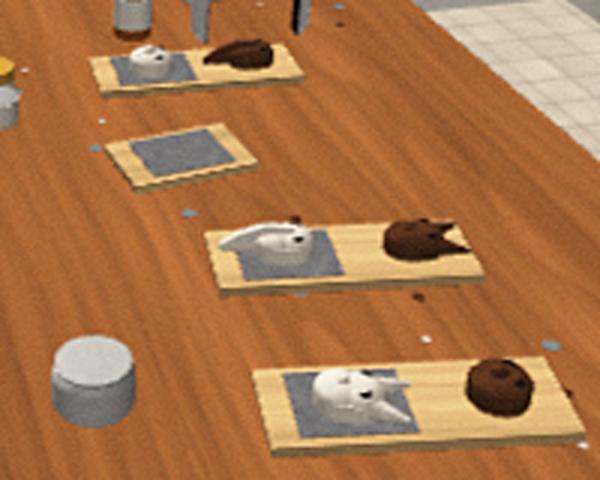

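The close-ups show the cat mask on the moon board, the beak mask on the cat board and the moon mask on the beak board. The plan is moon→bare, beak→beak board, cat→cat board, moon→moon board. I'll locate the bystanders and the wrist camera, then move.

```bash
python3 - <<'E'
from h import *
a=robot.snapshot("scene");b=robot.snapshot("side");ca,cb=cam(a),cam(b)
# top centres picked by eye scene -> plane at top height
for n,uv,z in(("bottle",(362,285),.13),("jar",(340.5,190),.075)): print(n,plane(ca,uv,z))
for n,uv,z in(("bottle",(244,134),.13),("jar",(197,173),.075),("tin",(231,269),.045)): print(n,plane(cb,uv,z))
o=robot.get_obs();w=robot.snapshot("wrist");print(w['T_tool_cam'],w['fx'],w['cx'],w['cy'],w['fy'])
cv2.imwrite('pics/w0.png',w['image'])
E
```

```text
bottle [[0.56244671 0.46526831]]
jar [[0.32951128 0.25893957]]
bottle [[0.55255453 0.4462992 ]]
jar [[0.32940991 0.25376464]]
tin [[ 0.32860259 -0.25210339]]
[[ 3.09852840e-05 -9.65621281e-01 -2.59952959e-01  7.51151527e-02]
 [ 9.99999604e-01 -2.01375785e-04  8.67226193e-04  4.13608564e-04]
 [-8.89760298e-04 -2.59952883e-01  9.65620892e-01 -1.79083903e-01]
 [ 0.00000000e+00  0.00000000e+00  0.00000000e+00  1.00000000e+00]] 287.29079849189884 250.5966957847702 188.7654337759483 287.29079849189884
```

View pics/w0.png

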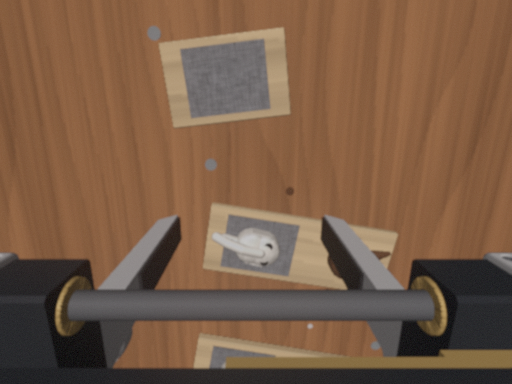

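The wrist view shows the bare pad at about (226,78). The beak mask is at (258,247) with its beak pointing left, towards the robot. I'll move over the beak board, where the moon mask is.

Call:
servo_tool(
  moves=[
    [1, 0, 0, 0, 0],
    [2.6, 0, 0, 0, 0],
    [4.2, 0, 0, 0, 0],
    [5.8, 0, 0, 0, 0],
    [7.4, 0, 0, 0, 0],
    [9, 0, 0, 0, 0],
    [10.6, 0, 0, 0, 0],
    [12.2, 0, 0, 0, 0],
    [13.4, 0, 0, 0, 0],
    [13.4, 0, 0, 0, 0],
  ],
)

```text
time: 1.18
tool_pos: [0.5486, 0.3407, 0.2043]
ee_rot: [-3.14, -0.002, 1.578]
wrist_force: [-1.0, -0.5, 0.0]
width: 0.0938
finger_force: 0.0
```

```bash
cat > w.py <<'E'
# wrist look: felt, ply, white blobs, eyes; saves picture
from h import *
import sys
def tool(o,p):
    d=np.array([*p,0])-np.array([*o['tool_pos'][:2],0]);return R.from_euler('xyz',o['ee_rot']).as_matrix().T@d/.025
if __name__=='__main__':
    o=robot.get_obs();s=robot.snapshot('wrist');c=cam(s,o);im=s['image']
    print('tcp',o['tool_pos'].round(4),o['ee_rot'].round(3),o['time'])
    H,S,V=cv2.split(cv2.cvtColor(im,cv2.COLOR_BGR2HSV));k=np.ones((3,3),np.uint8)
    ply=((H>12)&(H<28)&(S>40)&(S<135)&(V>120)).astype(np.uint8)*255
    felt=((S<50)&(V>60)&(V<135)).astype(np.uint8)*255
    wh=((S<50)&(V>150)).astype(np.uint8)*255
    for n,m,z in(('ply',ply,.012),('felt',felt,.014),('white',wh,.028)):
        m=cv2.morphologyEx(m,cv2.MORPH_OPEN,k)
        for b in blobs(c,m,z,250):
            if n!='white' or b[3]<150: print(n,b[0],*b[1:])
    cv2.imwrite(f'pics/{sys.argv[1]}.png',im)
E
python3 w.py w1
```

```text
tcp [0.5486 0.3407 0.2043] [-3.140e+00 -2.000e-03  1.578e+00] 1.1833
ply [366. 360.] 738.3 38.4 459.6 29.3 0.4
ply [229. 339.] 524.1 72.6 164.2 69.3 0.4
ply [242. 286.] 536.8 170.6 107.6 15.0 0.4
ply [ 65. 242.] 286.2 238.0 63.0 52.1 0.4
ply [286. 172.] 606.0 329.5 284.1 134.9 -5.5
felt [247. 311.] 550.1 120.1 551.0 169.9 3.1
felt [107. 230.] 351.5 256.5 49.9 18.8 86.9
felt [250. 180.] 548.9 327.1 98.0 78.3 -4.1
white [ 84. 221.] 328.8 279.5 48.4 38.6 -22.2
white [247. 183.] 543.9 327.7 50.0 49.9 0.4
```

View pics/w1.png

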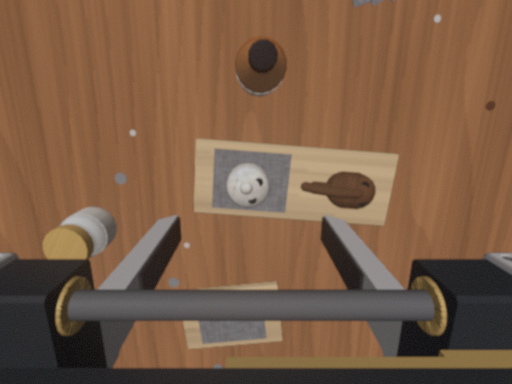

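The felt measures 98x78 mm at (549,327), yaw -4°, which matches the given size. The moon mask is at (544,328) with its eyes at pixels (260,182) and (252,200). I'll descend and grip it along world x, which keeps clear of the bottle at (262,60).

Call:
servo_tool(
  moves=[
    [-0.5, -0.2, 1, 0, 0],
    [-0.52, -0.2, 2.5, 0, 0],
    [-0.52, -0.2, 4, 0, 0],
    [-0.52, -0.2, 5.2, 0, 0],
    [-0.52, -0.2, 6.2, 0, 0],
    [-0.52, -0.2, 6.9, 0, 0],
    [-0.52, -0.2, 7.2, 0, 0],
    [-0.52, -0.2, 7.4, 0, 0],
    [-0.52, -0.2, 7.4, 0, 0.2],
    [-0.52, -0.2, 7.4, 0, 0.4],
  ],
)

```text
time: 2.07
tool_pos: [0.5461, 0.3219, 0.022]
ee_rot: [3.139, -0.001, 1.57]
wrist_force: [0.0, 0.8, -0.7]
width: 0.0841
finger_force: 0.0
```

Call:
servo_tool(
  moves=[
    [0, 0, 0, 0, 1],
    [0, 0, 0, 0, 1],
    [0, 0, 0, 0, 1],
    [0, 0, 0, 0, 1],
    [0, 0, 0, 0, 1],
  ],
)

```text
time: 2.48
tool_pos: [0.5453, 0.3223, 0.0213]
ee_rot: [3.141, -0.001, 1.571]
wrist_force: [-1.1, -0.1, 2.5]
width: 0.0547
finger_force: 30.0
```

```bash
cat > eyes.py <<'E'
from h import *
import sys
# dark blobs on white mask in a wrist picture: args: png x y z yaw_rot... 
def eyes(im,c,xy,rad=.024,z=.038):
    K,Rm,e=c;p=Rm.T@(np.array([*xy,z])-e);u=(K@p)/p[2]
    r=rad*K[0,0]/p[2]
    yy,xx=np.mgrid[:im.shape[0],:im.shape[1]]
    m=((np.hypot(xx-u[0],yy-u[1])<r)&(im.max(2)<80)).astype(np.uint8)*255
    n,l,st,ce=cv2.connectedComponentsWithStats(m)
    return [(st[i,4],ce[i].round(1),(plane(c,ce[i],z)[0]*1000).round(1)) for i in range(1,n) if st[i,4]>6]
E
python3 - <<'E'
from eyes import *
im=cv2.imread('pics/w1.png');s=robot.snapshot('wrist');s['image']=im
o=dict(tool_pos=[.5486,.3407,.2043],ee_rot=[-3.14,-.002,1.578])
print(*eyes(im,cam(s,o),(.5439,.3277)),sep='\n')
E
```

```text
(np.int32(10), array([259.9, 181.3]), array([560.6, 332.8]))
(np.int32(13), array([252.3, 201. ]), array([551.5, 307.3]))
```

Gripped at 54.7 mm wide, which fits the 56 mm face. I'll lift it and measure the bare pad from the first wrist picture.

```bash
python3 - <<'E'
from h import *
im=cv2.imread('pics/w0.png');s=robot.snapshot('wrist')
o=dict(tool_pos=[.5494,0.0001,.2043],ee_rot=[-3.1394,-.0002,1.5708]);c=cam(s,o)
H,S,V=cv2.split(cv2.cvtColor(im,cv2.COLOR_BGR2HSV));k=np.ones((3,3),np.uint8)
felt=((S<50)&(V>60)&(V<135)).astype(np.uint8)*255
wh=((S<50)&(V>150)).astype(np.uint8)*255
for m,z in((felt,.014),(wh,.028)):
    for b in blobs(c,cv2.morphologyEx(m,cv2.MORPH_OPEN,k),z,250):print(*b)
E
```

```text
[234. 356.] 528.6 -300.8 87.7 40.9 0.1
[246. 309.] 548.9 -217.5 551.7 177.9 2.8
[259. 246.] 561.4 -107.5 98.1 78.7 -9.5
[226.  78.] 519.9 112.7 98.7 78.4 6.5
[246. 244.] 541.8 -101.8 87.9 51.9 0.0
```

Call:
servo_tool(
  moves=[
    [0, 0, -0.5, 0, 1],
    [0, 0, -1.5, 0, 1],
    [0, 0, -2.5, 0, 1],
    [0, 0, -3.5, 0, 1],
    [0, 0, -4, 0, 1],
    [0, 0, -4, 0, 1],
  ],
)

```text
time: 3.08
tool_pos: [0.5472, 0.3231, 0.1254]
ee_rot: [3.134, -0.004, 1.571]
wrist_force: [0.8, 0.4, 0.1]
width: 0.0549
finger_force: 30.0
```

Call:
servo_tool(
  moves=[
    [-1, -0.1, 0, 0, 1],
    [-2.5, -0.3, 0, 0, 1],
    [-4, -0.5, 0, 0, 1],
    [-5.5, -0.7, 0, 0, 1],
    [-7, -0.9, 0, 0, 1],
    [-8, -1, 0, 0, 1],
    [-8.5, -1, 0, 0, 1],
    [-8.5, -1, 1, 0, 1],
    [-8.5, -1, 2, 0, 1],
    [-8.5, -1, 3, 0, 1],
  ],
)

```text
time: 3.92
tool_pos: [0.52, 0.1097, 0.0441]
ee_rot: [3.141, -0.001, 1.57]
wrist_force: [-0.4, 0.3, 0.1]
width: 0.0551
finger_force: 30.0
```

Call:
servo_tool(
  moves=[
    [0, 0, 0.5, 0, 1],
    [0, 0, 0.8, 0, 1],
    [0, 0, 1, 0, 1],
    [0, 0, 1, 0, 1],
    [0, 0, 1, 0, 0.6],
    [0, 0, 1, 0, 0.3],
    [0, 0, 1, 0, 0],
    [0, 0, 1, 0, 0],
    [0, 0, 0.5, 0, 0],
    [0, 0, -0.5, 0, 0],
  ],
)

```text
time: 4.75
tool_pos: [0.5174, 0.1092, 0.0547]
ee_rot: [-3.134, 0.001, 1.571]
wrist_force: [0.2, 0.8, -0.5]
width: 0.0851
finger_force: 0.0
```

Call:
servo_tool(
  moves=[
    [-0.8, 0, -1, 0, 0],
    [-2.4, 0, -2, 0, 0],
    [-4, 0.3, -3, 0, 0],
    [-5.6, 0.8, -4, 0, 0],
    [-7.2, 1, -5, 0, 0],
    [-8, 1.3, -5.5, 0, 0],
    [-8, 1.3, -5.5, 0, 0],
    [-8, 1.3, -5.5, 0, 0],
  ],
)

```text
time: 5.42
tool_pos: [0.554, -0.0929, 0.1974]
ee_rot: [3.137, 0.001, 1.567]
wrist_force: [-0.3, -0.2, 0.4]
width: 0.094
finger_force: 0.0
```

```bash
python3 w.py w2
```

```text
tcp [ 0.554  -0.0929  0.1974] [3.137e+00 1.000e-03 1.567e+00] 5.4167
ply [359. 352.] 740.3 -364.5 455.0 85.9 -0.5
ply [200. 342.] 476.2 -359.2 86.7 57.5 -52.7
ply [284. 184.] 610.7 -112.2 289.2 122.0 -9.1
ply [208.  23.] 516.1 78.1 170.3 47.8 -0.1
felt [246. 311.] 555.5 -311.8 541.8 162.5 2.2
felt [101. 269.] 344.1 -231.0 30.6 25.5 -44.2
felt [255. 182.] 561.9 -107.9 97.9 78.4 -9.5
felt [219.  14.] 523.0 84.9 101.2 33.0 -0.1
white [241. 334.] 540.1 -336.6 81.8 48.4 -16.1
white [243. 181.] 542.0 -100.8 88.2 43.5 -0.3
```

View pics/w2.png

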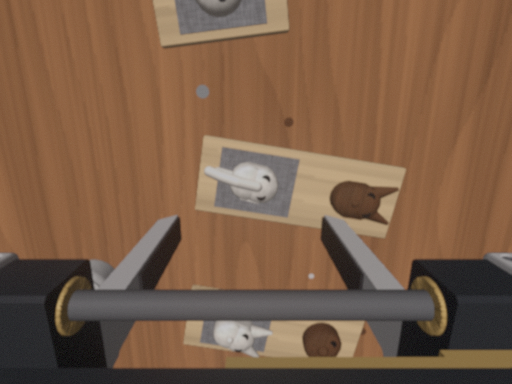

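The beak mask's tip is at (207,171), its eyes are at (264,179) and (261,198), and its face is centred near (254,183). I'll remove the thin beak by morphological opening and fit the face.

```bash
cat > face.py <<'E'
from eyes import *
from w import tool
# face: white-ish blob near xy, closed over eyes, opened to remove beak/ears, ellipse fit on plane z
def face(im,c,xy,z=.028,ker=15,rad=.075):
    K,Rm,e=c;p=Rm.T@(np.array([*xy,z])-e);u=(K@p)/p[2];r=rad*K[0,0]/p[2]
    H,S,V=cv2.split(cv2.cvtColor(im,cv2.COLOR_BGR2HSV))
    yy,xx=np.mgrid[:im.shape[0],:im.shape[1]]
    m=((S<50)&(V>138)&(np.hypot(xx-u[0],yy-u[1])<r)).astype(np.uint8)
    f=4;m=cv2.resize(m*255,None,fx=f,fy=f,interpolation=cv2.INTER_LINEAR);m=(m>127).astype(np.uint8)
    E=lambda n:cv2.getStructuringElement(cv2.MORPH_ELLIPSE,(n*f+1,n*f+1))
    k=max(cv2.findContours(m,cv2.RETR_EXTERNAL,cv2.CHAIN_APPROX_NONE)[0],key=cv2.contourArea)
    m=cv2.drawContours(np.zeros_like(m),[k],-1,1,-1);m=cv2.morphologyEx(m,cv2.MORPH_CLOSE,E(5));full=m
    k=max(cv2.findContours(m,0,1)[0],key=cv2.contourArea)
    P=(plane(c,(k[:,0]+.5)/f-.5,z)*1000).astype(np.float32);tip=max(P.tolist(),key=lambda q:np.hypot(q[0]-xy[0]*1e3,q[1]-xy[1]*1e3))
    m=cv2.morphologyEx(m,cv2.MORPH_OPEN,E(ker))
    k=max(cv2.findContours(m,0,1)[0],key=cv2.contourArea)
    P=(plane(c,(k[:,0]+.5)/f-.5,z)*1000).astype(np.float32)
    (x,y),(a,b),t=cv2.fitEllipse(P)
    if a<b:a,b,t=b,a,t+90
    return dict(centre=(round(x,1),round(y,1)),size=(round(a,1),round(b,1)),ang=round((t+90)%180-90,1),tip=tip,box=cv2.minAreaRect(P))
def run(png,pose,xy,ker=15):
    im=cv2.imread(png);s=robot.snapshot('wrist');o=dict(tool_pos=np.array(pose[:3]),ee_rot=np.array(pose[3:]));c=cam(s,o)
    f=face(im,c,xy,ker=ker);print(f)
    for e in eyes(im,c,xy):print(e)
E
python3 - <<'E'
from face import *
run('pics/w2.png',[.554,-.0929,.1974,3.137,.001,1.567],(.557,-.106),20)
E
```

```text
{'centre': (557.1, -101.3), 'size': (61.2, 46.1), 'ang': -9.9, 'tip': [497.6562805175781, -86.09060668945312], 'box': ((556.910888671875, -100.32693481445312), (58.3303108215332, 48.375999450683594), 11.702295303344727)}
(np.int32(9), array([260.8, 198.4]), array([ 567.9, -121.5]))
```

The face fit gives 61x46 mm at (557,-101), angle -10°, which agrees with the given sizes. I'll turn the tool -80° while descending, in two calls.

Call:
servo_tool(
  moves=[
    [-0.2, 0.1, 0, -1.19, 0],
    [-0.42, 0.18, 0.5, -2.38, 0],
    [-0.42, 0.18, 1, -3.57, 0],
    [-0.42, 0.18, 1.5, -4.76, 0],
    [-0.42, 0.18, 2, -5.95, 0],
    [-0.42, 0.18, 2.5, -7.14, 0],
    [-0.42, 0.18, 3, -8.33, 0],
    [-0.42, 0.18, 3, -9.52, 0],
    [-0.42, 0.18, 3, -10.7, 0],
    [-0.42, 0.18, 3, -11.9, 0],
  ],
)

```text
time: 6.35
tool_pos: [0.5555, -0.0983, 0.118]
ee_rot: [3.141, -0.005, 2.825]
wrist_force: [-0.1, 0.2, 0.0]
width: 0.0939
finger_force: 0.0
```

Call:
servo_tool(
  moves=[
    [0, 0, 0, -0.7, 0],
    [0, 0, 0, -1.4, 0],
    [0, 0, 0, -1.4, 0],
    [0, 0, 0, -1.4, 0],
  ],
)

```text
time: 6.68
tool_pos: [0.5561, -0.0991, 0.1191]
ee_rot: [3.141, -0.002, 2.963]
wrist_force: [-0.3, -1.0, 1.0]
width: 0.0938
finger_force: 0.0
```

```bash
python3 - <<'E'
from face import *
o=robot.get_obs();s=robot.snapshot('wrist');cv2.imwrite('pics/w3.png',s['image']);c=cam(s,o)
print(o['tool_pos'],o['ee_rot']);print(face(s['image'],c,(.557,-.101),ker=30));print(*eyes(s['image'],c,(.557,-.101)))
E
```

```text
[ 0.55612255 -0.09905473  0.11908156] [ 3.14090372e+00 -2.48568687e-03  2.96332250e+00]
{'centre': (557.9, -101.5), 'size': (61.4, 42.4), 'ang': -7.9, 'tip': [496.70367431640625, -87.1173324584961], 'box': ((558.8193359375, -101.36198425292969), (42.35783386230469, 60.63264846801758), 84.82918548583984)}
(np.int32(22), array([229.9, 209.4]), array([ 567.8, -121.5])) (np.int32(14), array([257.9, 212.2]), array([575.4, -95.6]))
```

View pics/w3.png

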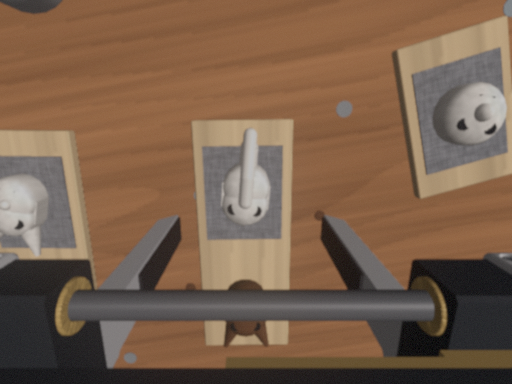

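The view confirms the beak mask at about (246,192), centred between the fingers, with its beak pointing up in the picture. The parked moon mask is at (475,112).

Call:
servo_tool(
  moves=[
    [-0.09, -0.09, 1, 0.4, 0],
    [-0.09, -0.09, 2.2, 0.4, 0],
    [-0.09, -0.09, 3.2, 0.4, 0],
    [-0.09, -0.09, 3.8, 0.4, 0],
    [-0.09, -0.09, 4.03, 0.4, 0],
    [-0.09, -0.09, 4.03, 0.4, 0.3],
    [-0.09, -0.09, 4.03, 0.4, 0.6],
    [-0.09, -0.09, 4.03, 0.4, 1],
    [-0.09, -0.09, 4.03, 0.4, 1],
    [-0.09, -0.09, 4.03, 0.4, 1],
  ],
)

```text
time: 7.57
tool_pos: [0.5599, -0.1039, 0.0213]
ee_rot: [-3.141, 0.003, 2.921]
wrist_force: [-0.2, 0.7, -0.1]
width: 0.0638
finger_force: 0.0
```

Call:
servo_tool(
  moves=[
    [0, 0, 0, 0, 1],
    [0, 0, 0, 0, 1],
    [0, 0, 0, 0, 1],
    [0, 0, -0.5, 0, 1],
    [0, 0, -1.5, 0, 1],
    [0, 0, -3, 0, 1],
    [0, 0, -4.5, 0, 1],
    [0, 0, -6, 0, 1],
    [0, 0, -6, 0, 1],
    [0, 0, -6, 0, 1],
  ],
)

```text
time: 8.4
tool_pos: [0.5606, -0.1041, 0.1742]
ee_rot: [-3.141, 0.008, 2.921]
wrist_force: [-0.0, -0.7, -2.1]
width: 0.0457
finger_force: 29.5
```

```bash
python3 - <<'E'
from face import *
o=robot.get_obs();print(o['tool_pos'],o['ee_rot'],o['joint_positions'].round(2),o['width'])
print(tool(o,(.549,.326)).round(2))
E
```

```text
[ 0.56062153 -0.10408751  0.17416214] [-3.14121219  0.0078796   2.92105723] [-0.28  0.13  1.38  0.    1.62 -1.63] 0.04567964117616067
[ 4.22 16.69 -0.04]
```

Call:
servo_tool(
  moves=[
    [0.25, 1, 0, 0, 1],
    [0.6, 2.5, 0, 0, 1],
    [1, 4.1, 0, 0, 1],
    [1.4, 5.7, 0, 0, 1],
    [1.8, 7.3, 0, -0.3, 1],
    [2.2, 8.9, 0, -0.6, 1],
    [2.6, 10.5, 0, -0.9, 1],
    [3, 12.1, 0, -1.1, 1],
    [3.4, 13.7, 0, -1.3, 1],
    [3.8, 15.2, 0, -1.4, 1],
  ],
)

```text
time: 9.23
tool_pos: [0.5476, 0.2898, 0.1673]
ee_rot: [-3.14, -0.004, 3.069]
wrist_force: [0.4, -0.0, -0.7]
width: 0.0459
finger_force: 29.5
```

```bash
cat > go.py <<'E'
import sys
from face import *
o=robot.get_obs();print(o['tool_pos'].round(4),o['ee_rot'].round(3),o['time'])
print(tool(o,(float(sys.argv[1]),float(sys.argv[2]))).round(2))
E
python3 go.py .551 .325
```

```text
[0.5476 0.2898 0.1673] [-3.14  -0.004  3.069] 9.2333
[-0.03  1.41 -0.  ]
```

Call:
servo_tool(
  moves=[
    [0.1, 1, 1, 0, 1],
    [0.1, 1.5, 2, 0, 1],
    [0.1, 1.5, 3, 0, 1],
    [0.1, 1.5, 4, 0, 1],
    [0.1, 1.5, 4, 0, 1],
    [0.1, 1.5, 4, 0, 1],
  ],
)

```text
time: 9.73
tool_pos: [0.5471, 0.3245, 0.0661]
ee_rot: [-3.138, -0.007, 3.068]
wrist_force: [-0.4, 0.4, -0.1]
width: 0.0457
finger_force: 29.5
```

```bash
python3 go.py .551 .325
```

```text
[0.5471 0.3245 0.0661] [-3.138 -0.007  3.068] 9.7333
[-0.15  0.03 -0.  ]
```

Call:
servo_tool(
  moves=[
    [-0.15, 0.02, 0.7, 0, 1],
    [-0.15, 0.02, 1.4, 0, 1],
    [-0.15, 0.02, 1.8, 0, 1],
    [-0.15, 0.02, 1.97, 0, 1],
    [-0.15, 0.02, 1.97, 0, 1],
    [-0.15, 0.02, 1.97, 0, 0.7],
    [-0.15, 0.02, 1.97, 0, 0.4],
    [-0.15, 0.02, 1.97, 0, 0],
    [-0.15, 0.02, 1.97, 0, 0],
    [-0.15, 0.02, 1.97, 0, 0],
  ],
)

```text
time: 10.57
tool_pos: [0.5537, 0.3259, 0.0211]
ee_rot: [3.141, 0.001, 3.068]
wrist_force: [0.4, 0.7, -0.2]
width: 0.0689
finger_force: 0.0
```

Call:
servo_tool(
  moves=[
    [0, 0, -1, 0, 0],
    [0, 0, -2.5, 0, 0],
    [0, 0, -4, 0, 0],
    [0, 0, -5, 0, 0],
    [0, 0, -6, 0, 0],
    [0, 0, -6, 0, 0],
    [0, 0, -6, 0, 0],
  ],
)

```text
time: 11.15
tool_pos: [0.5543, 0.3263, 0.1728]
ee_rot: [3.139, 0.004, 3.068]
wrist_force: [-0.4, -0.4, -0.3]
width: 0.0936
finger_force: 0.0
```

```bash
cat > look.py <<'E'
import sys
from face import *
x,y,k=map(float,sys.argv[2:5])
o=robot.get_obs();s=robot.snapshot('wrist');cv2.imwrite(f'pics/{sys.argv[1]}.png',s['image']);c=cam(s,o)
print(o['tool_pos'].round(4),o['ee_rot'].round(3),o['time']);print(face(s['image'],c,(x,y),ker=int(k)));print(*eyes(s['image'],c,(x,y)))
H,S,V=cv2.split(cv2.cvtColor(s['image'],cv2.COLOR_BGR2HSV));felt=((S<50)&(V>60)&(V<135)).astype(np.uint8)*255
for b in blobs(c,cv2.morphologyEx(felt,cv2.MORPH_OPEN,np.ones((3,3),np.uint8)),.014,400):
    if b[3]<120:print('felt',*b)
E
python3 look.py w4 .549 .327 22; python3 go.py .537 -.33
```

```text
[0.5543 0.3263 0.1728] [3.139 0.004 3.068] 11.15
{'centre': (552.5, 329.3), 'size': (62.5, 42.5), 'ang': 0.9, 'tip': [490.3681945800781, 334.9188537597656], 'box': ((552.8817138671875, 330.2542724609375), (59.55168151855469, 44.204654693603516), 18.094654083251953)}
(np.int32(11), array([237.8, 190.3]), array([565.3, 310.9]))
felt [358. 166.] 553.0 454.2 52.2 31.0 -31.2
felt [251. 170.] 548.0 327.3 96.2 78.0 -4.2
felt [ 70. 158.] 520.2 113.4 98.3 79.3 6.4
[0.5533 0.3258 0.1703] [3.141 0.    3.068] 11.2
[ -1.29 -26.21  -0.  ]
```

View pics/w4.png

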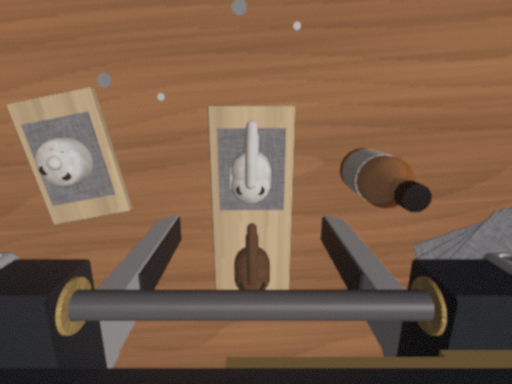

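The beak mask sits at about (552,329) against the pad at (548,327), in line with the board and flat. Next is the cat mask.

Call:
servo_tool(
  moves=[
    [-0.05, -1, 0, 0, 0],
    [-0.1, -2.6, 0, 0, 0],
    [-0.2, -4.2, 0, 0, 0],
    [-0.3, -5.8, 0, 0, 0],
    [-0.35, -7.4, 0, 0, 0],
    [-0.4, -9, 0, 0, 0],
    [-0.5, -10.6, 0, 0, 0],
    [-0.6, -12.2, 0, 0, 0],
    [-0.7, -13.8, 0, 0, 0],
    [-0.8, -15.4, 0, 0, 0],
  ],
)

```text
time: 12.03
tool_pos: [0.543, -0.0612, 0.1675]
ee_rot: [3.141, -0.005, 3.068]
wrist_force: [0.7, -0.5, -0.4]
width: 0.094
finger_force: 0.0
```

Call:
servo_tool(
  moves=[
    [-0.05, -1.6, 0, 0.3, 0],
    [-0.1, -3.2, 0, 0.6, 0],
    [-0.2, -4.8, 0, 0.9, 0],
    [-0.3, -6.4, 0, 1.2, 0],
    [-0.4, -8, 0, 1.4, 0],
    [-0.5, -9.5, 0, 1.4, 0],
    [-0.5, -10.8, 0, 1.4, 0],
    [-0.5, -10.8, 0, 1.4, 0],
    [-0.5, -10.8, 0, 1.4, 0],
  ],
)

```text
time: 12.78
tool_pos: [0.5357, -0.3307, 0.1669]
ee_rot: [3.139, -0.005, 2.918]
wrist_force: [-0.0, 0.1, -0.7]
width: 0.0941
finger_force: 0.0
```

```bash
python3 look.py w5 .532 -.33 26
```

```text
[ 0.5357 -0.3307  0.1669] [ 3.139 -0.005  2.918] 12.7833
{'centre': (529.1, -329.3), 'size': (60.2, 45.6), 'ang': -12.1, 'tip': [585.8096313476562, -330.38330078125], 'box': ((530.1165161132812, -327.61505126953125), (57.808040618896484, 47.809906005859375), 12.69386100769043)}
(np.int32(15), array([233.5, 186.3]), array([ 536.1, -350.1])) (np.int32(7), array([257.3, 191.7]), array([ 548. , -325.7]))
felt [252. 168.] 532.6 -328.4 98.0 78.3 -10.7
felt [441. 155.] 561.9 -108.8 98.4 79.3 -9.5
```

View pics/w5.png

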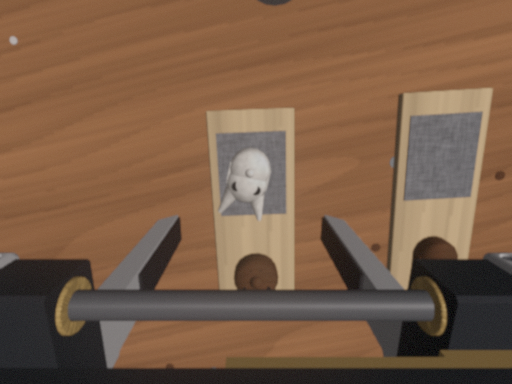

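The cat mask's ears point down in the picture, with tips at (222,215) and (261,219), and the face centre is near (250,175). That gives a yaw of about -23°. I'll turn the tool to match and step down.

Call:
servo_tool(
  moves=[
    [0.2, 0, 0.5, 0.9, 0],
    [0.25, 0, 1.5, 1.7, 0],
    [0.25, 0, 2.5, 1.7, 0],
    [0.25, 0, 3, 1.7, 0],
    [0.25, 0, 3, 1.7, 0],
    [0.25, 0, 3, 1.7, 0],
  ],
)

```text
time: 13.33
tool_pos: [0.5311, -0.327, 0.0947]
ee_rot: [3.141, -0.002, 2.745]
wrist_force: [-0.2, -0.1, -0.6]
width: 0.0939
finger_force: 0.0
```

```bash
python3 look.py w6 .5295 -.3285 40; python3 go.py .5295 -.3285
```

```text
[ 0.5311 -0.327   0.0947] [ 3.141e+00 -2.000e-03  2.745e+00] 13.3333
{'centre': (528.8, -328.4), 'size': (60.3, 42.6), 'ang': -15.4, 'tip': [585.63525390625, -332.0005798339844], 'box': ((529.4953002929688, -328.37115478515625), (42.28806686401367, 59.42963409423828), 78.13263702392578)}
(np.int32(28), array([228.1, 216.5]), array([ 536. , -350.3])) (np.int32(24), array([259.2, 217.9]), array([ 547.7, -325.9]))
felt [241. 239.] 566.9 -354.0 39.8 22.1 78.9
felt [362. 257.] 636.3 -253.9 118.2 30.0 19.4
felt [139. 258.] 553.6 -452.0 117.9 32.7 -64.8
felt [248. 188.] 532.5 -328.6 99.1 79.0 -10.7
felt [478. 132.] 560.1 -119.5 99.1 58.7 -9.5
[ 0.5318 -0.3279  0.0963] [-3.142e+00  1.000e-03  2.744e+00] 13.3833
[ 0.08 -0.06 -0.  ]
```

View pics/w6.png

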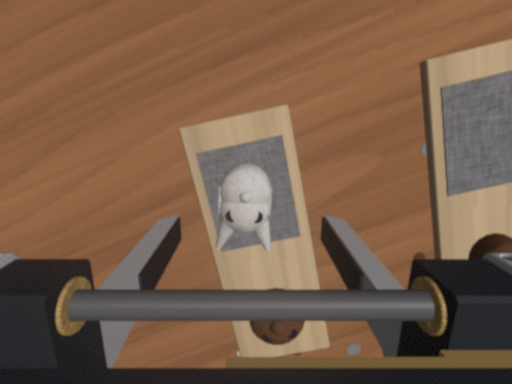

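The cat mask is now upright in the picture, with ear tips at (219,248) and (268,249), so it lines up with the tool. I'll descend, grip and lift.

Call:
servo_tool(
  moves=[
    [0.08, -0.04, 1, 0, 0],
    [0.08, -0.04, 2, 0, 0],
    [0.08, -0.04, 2.7, 0, 0],
    [0.08, -0.04, 3, 0, 0],
    [0.08, -0.04, 3, 0, 0.3],
    [0.08, -0.04, 3, 0, 0.6],
    [0.08, -0.04, 3, 0, 1],
    [0.08, -0.04, 3, 0, 1],
    [0.08, -0.04, 3, 0, 1],
    [0.08, -0.04, 3, 0, 1],
  ],
)

```text
time: 14.22
tool_pos: [0.5296, -0.329, 0.0217]
ee_rot: [-3.141, 0.002, 2.743]
wrist_force: [-0.3, 0.4, -0.5]
width: 0.0576
finger_force: 0.0
```

Call:
servo_tool(
  moves=[
    [0, 0, 0, 0, 1],
    [0, 0, 0, 0, 1],
    [0, 0, 0, 0, 1],
    [0, 0, -0.5, 0, 1],
    [0, 0, -1.5, 0, 1],
    [0, 0, -3, 0, 1],
    [0, 0, -4, 0, 1],
    [0, 0, -4, 0, 1],
    [0, 0, -4, 0, 1],
  ],
)

```text
time: 14.97
tool_pos: [0.5302, -0.3293, 0.1235]
ee_rot: [-3.141, 0.005, 2.743]
wrist_force: [0.6, 0.3, -0.9]
width: 0.0459
finger_force: 29.7
```

```bash
python3 go.py .5625 -.108
```

```text
[ 0.5302 -0.3293  0.1235] [-3.141  0.005  2.743] 14.9667
[ 2.24  8.66 -0.02]
```

Call:
servo_tool(
  moves=[
    [0.3, 1, 0, 0, 1],
    [0.6, 2.4, 0, -0.4, 1],
    [1, 4, 0, -0.8, 1],
    [1.4, 5.5, 0, -1.2, 1],
    [1.8, 7, 0, -1.6, 1],
    [2.1, 8.2, 0, -2, 1],
    [2.24, 8.66, 0, -2.2, 1],
    [2.24, 8.66, 1, -2.2, 1],
    [2.24, 8.66, 2, -2.2, 1],
    [2.24, 8.66, 2, -2.2, 1],
  ],
)

```text
time: 15.8
tool_pos: [0.5566, -0.106, 0.0633]
ee_rot: [3.14, -0.013, 2.974]
wrist_force: [-1.6, 1.1, -1.9]
width: 0.0458
finger_force: 29.7
```

```bash
python3 go.py .5625 -.108
```

```text
[ 0.5566 -0.106   0.0633] [ 3.14  -0.013  2.974] 15.8
[-0.25 -0.04 -0.  ]
```

Call:
servo_tool(
  moves=[
    [-0.1, 0, 0.7, 0, 1],
    [-0.1, 0, 1.4, 0, 1],
    [-0.1, 0, 1.8, 0, 1],
    [-0.1, 0, 1.98, 0, 1],
    [-0.1, 0, 1.98, 0, 1],
    [-0.1, 0, 1.98, 0, 0.7],
    [-0.1, 0, 1.98, 0, 0.4],
    [-0.1, 0, 1.98, 0, 0],
    [-0.1, 0, 1.98, 0, 0],
    [-0.1, 0, 1.98, 0, 0],
  ],
)

```text
time: 16.63
tool_pos: [0.5641, -0.1079, 0.0213]
ee_rot: [-3.142, 0.001, 2.973]
wrist_force: [-0.4, 0.4, -0.5]
width: 0.0688
finger_force: 0.0
```

Call:
servo_tool(
  moves=[
    [0, 0, -1, 0, 0],
    [0, 0, -2.5, 0, 0],
    [0, 0, -4, 0, 0],
    [0, 0, -5, 0, 0],
    [0, 0, -6, 0, 0],
    [0, 0, -6, 0, 0],
    [0, 0, -6, 0, 0],
  ],
)

```text
time: 17.22
tool_pos: [0.5649, -0.1081, 0.173]
ee_rot: [-3.141, 0.004, 2.973]
wrist_force: [0.7, -0.4, 0.1]
width: 0.0942
finger_force: 0.0
```

```bash
python3 look.py w7 .562 -.108 26;python3 go.py .520 .113
```

```text
[ 0.5649 -0.1081  0.173 ] [-3.141  0.004  2.973] 17.2167
{'centre': (564.5, -105.1), 'size': (61.4, 41.9), 'ang': -2.6, 'tip': [619.4805908203125, -93.82040405273438], 'box': ((565.3008422851562, -105.05522918701172), (41.99321746826172, 60.31059646606445), 86.87175750732422)}
(np.int32(13), array([238.1, 191.5]), array([ 576. , -124.7])) (np.int32(8), array([262., 192.]), array([581.1, -98. ]))
felt [ 67. 177.] 532.2 -327.7 98.4 79.7 -10.8
felt [250. 169.] 561.6 -108.5 97.9 78.2 -9.6
felt [437. 104.] 520.4 112.0 98.8 79.5 6.4
felt [72.  4.] 357.8 -260.4 58.0 12.8 80.4
[ 0.5638 -0.1077  0.1707] [3.142 0.    2.973] 17.2667
[ 3.21  8.41 -0.  ]
```

View pics/w7.png

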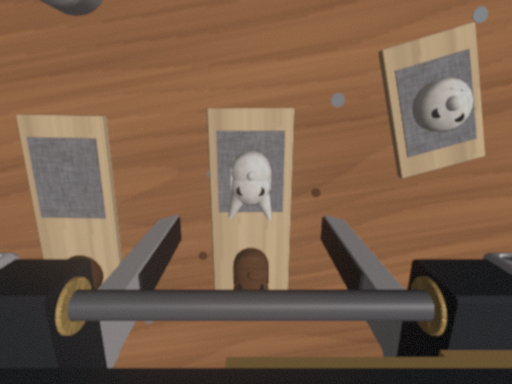

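The cat mask is about 3 mm from the pad centre and in line. Now the parked moon mask.

Call:
servo_tool(
  moves=[
    [0.4, 1, 0, 0, 0],
    [0.9, 2.4, 0.3, 0, 0],
    [1.5, 3.9, 0.6, 0, 0],
    [2, 5.4, 1, 0, 0],
    [2.6, 6.8, 1.5, 0, 0],
    [3, 7.9, 2, 0, 0],
    [3.2, 8.4, 2, 0, 0],
    [3.2, 8.4, 2, 0, 0],
    [3.2, 8.4, 2, 0, 0],
  ],
)

```text
time: 18.02
tool_pos: [0.5189, 0.1128, 0.1189]
ee_rot: [-3.14, -0.003, 2.975]
wrist_force: [-0.6, -0.4, -0.4]
width: 0.094
finger_force: 0.0
```

```bash
python3 look.py w8 .520 .113 12;python3 go.py .520 .113
```

```text
[0.5189 0.1128 0.1189] [-3.140e+00 -3.000e-03  2.975e+00] 18.0167
{'centre': (519.8, 115.7), 'size': (55.2, 49.6), 'ang': 8.1, 'tip': [498.693359375, 132.69447326660156], 'box': ((520.0858764648438, 116.28691864013672), (53.52058410644531, 49.62552261352539), 23.86033058166504)}
(np.int32(36), array([234.7, 204.9]), array([527. ,  95.6])) (np.int32(24), array([262.8, 209.6]), array([536.1, 121.3]))
felt [251. 186.] 520.4 112.5 99.1 78.8 6.4
felt [500. 149.] 524.3 359.8 48.2 20.8 3.5
felt [461. 187.] 545.3 326.9 105.7 79.5 -3.6
[0.5197 0.112  0.1197] [-3.140e+00 -2.000e-03  2.974e+00] 18.0667
[-0.01  0.04 -0.  ]
```

View pics/w8.png

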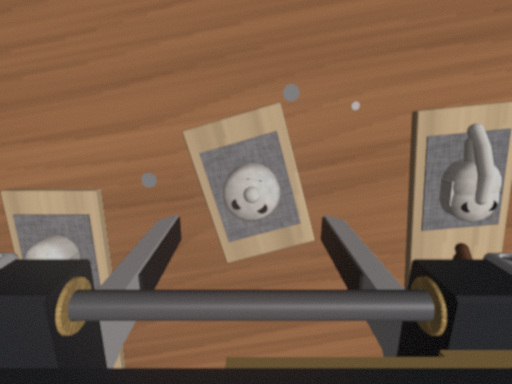

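The moon mask is at about (520,114). Its eyes at (235,205) and (263,210) give a yaw of about -19°. I'll grip it and lift.

Call:
servo_tool(
  moves=[
    [0, 0.08, 1.2, 0, 0],
    [0, 0.08, 2.6, 0, 0],
    [0, 0.08, 3.6, 0, 0],
    [0, 0.08, 4, 0, 0],
    [0, 0.08, 4, 0, 0],
    [0, 0.08, 4, 0, 0.3],
    [0, 0.08, 4, 0, 0.6],
    [0, 0.08, 4, 0, 1],
    [0, 0.08, 4, 0, 1],
    [0, 0.08, 4, 0, 1],
  ],
)

```text
time: 18.9
tool_pos: [0.5215, 0.1147, 0.0225]
ee_rot: [3.141, 0.003, 2.973]
wrist_force: [0.4, 0.9, -0.3]
width: 0.064
finger_force: 0.0
```

Call:
servo_tool(
  moves=[
    [0, 0, 0, 0, 1],
    [0, 0, 0, 0, 1],
    [0, 0, -0.5, 0, 1],
    [0, 0, -1.5, 0, 1],
    [0, 0, -3, 0, 1],
    [0, 0, -4.5, 0, 1],
    [0, 0, -5.5, 0, 1],
    [0, 0, -5.5, 0, 1],
    [0, 0, -5.5, 0, 1],
  ],
)

```text
time: 19.65
tool_pos: [0.5215, 0.1149, 0.1603]
ee_rot: [3.14, 0.004, 2.974]
wrist_force: [-0.5, 0.1, -1.7]
width: 0.0549
finger_force: 30.0
```

```bash
python3 look.py w9 .520 .113 12;python3 go.py .5325 -.3285
```

```text
[0.5215 0.1149 0.1603] [3.14  0.004 2.974] 19.65
{'centre': (567.2, 109.8), 'size': (94.3, 72.7), 'ang': -86.8, 'tip': [602.6979370117188, 111.27278137207031], 'box': ((569.9776611328125, 106.24539184570312), (74.3973617553711, 93.03565979003906), 21.532882690429688)}

felt [ 19. 302.] 635.2 -212.2 72.4 52.6 -20.6
felt [496. 272.] 695.5 404.1 51.4 44.8 -6.6
felt [319. 255.] 632.8 185.7 119.2 38.0 11.8
felt [ 80. 224.] 551.1 -105.9 79.3 77.7 80.3
felt [466. 143.] 526.6 358.7 52.5 20.8 1.1
felt [435. 175.] 545.1 326.9 103.9 79.1 -3.9
[0.5202 0.1147 0.158 ] [-3.142 -0.     2.974] 19.7
[ -3.45 -17.4   -0.  ]
```

Call:
servo_tool(
  moves=[
    [-0.2, -1, 0, 0, 1],
    [-0.5, -2.5, 0, 0, 1],
    [-0.8, -4.1, 0, 0, 1],
    [-1.1, -5.7, 0, 0, 1],
    [-1.4, -7.3, 0, -0.3, 1],
    [-1.75, -8.9, 0, -0.6, 1],
    [-2.1, -10.5, 0, -0.9, 1],
    [-2.4, -12.1, 0, -1.2, 1],
    [-2.7, -13.7, 0, -1.4, 1],
    [-3.05, -15.3, 0, -1.4, 1],
  ],
)

```text
time: 20.53
tool_pos: [0.5299, -0.2763, 0.155]
ee_rot: [3.138, -0.005, 3.121]
wrist_force: [1.0, 1.2, -0.8]
width: 0.0546
finger_force: 30.0
```

```bash
python3 go.py .5325 -.3285
```

```text
[ 0.5299 -0.2763  0.155 ] [ 3.138 -0.005  3.121] 20.5333
[-0.15 -2.08 -0.01]
```

Call:
servo_tool(
  moves=[
    [-0.1, -1.2, 0, 0, 1],
    [-0.1, -2.1, 0.5, 0, 1],
    [-0.1, -2.1, 1.5, 0, 1],
    [-0.1, -2.1, 2.5, 0, 1],
    [-0.1, -2.1, 3.4, 0, 1],
    [-0.1, -2.1, 3.4, 0, 1],
    [-0.1, -2.1, 3.4, 0, 1],
  ],
)

```text
time: 21.12
tool_pos: [0.5308, -0.3261, 0.0693]
ee_rot: [3.137, -0.007, 3.12]
wrist_force: [-0.1, -0.6, -0.2]
width: 0.0548
finger_force: 30.0
```

```bash
python3 go.py .5325 -.3285
```

```text
[ 0.5308 -0.3261  0.0693] [ 3.137 -0.007  3.12 ] 21.1167
[-0.07 -0.09 -0.  ]
```

Call:
servo_tool(
  moves=[
    [-0.05, -0.06, 0.7, 0, 1],
    [-0.05, -0.06, 1.4, 0, 1],
    [-0.05, -0.06, 1.9, 0, 1],
    [-0.05, -0.06, 2.08, 0, 1],
    [-0.05, -0.06, 2.08, 0, 1],
    [-0.05, -0.06, 2.08, 0, 0.7],
    [-0.05, -0.06, 2.08, 0, 0.4],
    [-0.05, -0.06, 2.08, 0, 0],
    [-0.05, -0.06, 2.08, 0, 0],
    [-0.05, -0.06, 2.08, 0, 0],
  ],
)

```text
time: 21.95
tool_pos: [0.5345, -0.3295, 0.0219]
ee_rot: [-3.141, 0.001, 3.12]
wrist_force: [-0.8, 0.5, -0.1]
width: 0.073
finger_force: 0.0
```

Call:
servo_tool(
  moves=[
    [0, 0, 0, 0, 0],
    [0, 0, -1, 0, 0],
    [0, 0, -2.5, 0, 0],
    [0, 0, -4, 0, 0],
    [0, 0, -4, 0, 0],
    [0, 0, -4, 0, 0],
    [0, 0, -4, 0, 0],
  ],
)

```text
time: 22.53
tool_pos: [0.5341, -0.3292, 0.1212]
ee_rot: [3.141, -0.0, 3.12]
wrist_force: [-0.0, -0.5, -1.1]
width: 0.0941
finger_force: 0.0
```

```bash
python3 look.py w10 .5325 -.3285 12
```

```text
[ 0.5341 -0.3292  0.1212] [ 3.141 -0.     3.12 ] 22.5333
{'centre': (533.7, -326.7), 'size': (54.9, 49.6), 'ang': 14.6, 'tip': [560.5379028320312, -318.5289611816406], 'box': ((533.8284912109375, -325.9674072265625), (53.205440521240234, 49.76520538330078), 31.6553955078125)}
(np.int32(32), array([234.2, 202.9]), array([ 543.5, -345.5])) (np.int32(25), array([261.9, 207.5]), array([ 548.8, -319. ]))
felt [458. 207.] 564.5 -109.4 104.5 80.0 -9.4
felt [252. 182.] 532.2 -328.5 98.5 78.6 -10.7
```

View pics/w10.png

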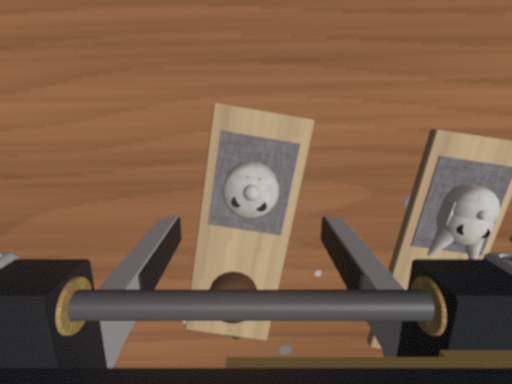

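The moon mask is at (534,-327) against the pad at (532,-328). The eye line gives about -11° and the board is at -10.7°. All three masks are placed, so I'm handing in.

```bash
python3 -c "
from bench import robot
print(robot.close_job())"
```

```text
the job is handed in; nothing more can be done
None
```

All three masks lie on the boards with their own moulds, each measured within about 5 mm of the pad centre and in line, and the job is handed in at about 22.5 s; the hand-in returned no verdict.

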